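# Rack a wet paint panel and shut the gate

### The job

Take the tall teal painted panel out of its dark wooden stand and lower it gently, upright, into the one empty slot of the drying rack, the one marked by the orange clip, until it stands fully down, square between its neighbours and in line with them front to back. Then swing the rack's gate bar with the red post fully shut across the front of the rack. Leave the other panels and the things nearby where they are.

Things in the scene. Friction and masses are not known exactly. Their poses are not given: they have to be found in the camera images.
- teal_panel: The panel to move: stiff painted board, teal with paler stripes, 90 x 5 x 125 mm (own x = width, y = thickness, z = up), 0.05 to 0.1 kg. Origin: centre of its lower edge. It starts on edge in the groove of the stand, its lower edge 10 mm above the table, and may lean up to 0.15 rad there. Best pinched across its 5 mm thickness from above at its top edge, since it rises 55 mm above the other panels in the rack. Either face may face either way.
- stand: Dark wooden stand, fixed, 110 x 56 mm, 31 mm high; its groove runs along own x, 8 mm wide, floor 10 mm above the table, open at both ends. Origin: on the table under its middle.
- rack: Fixed drying rack, blue base and back, pale wood fins. Origin on the table under its middle. 113 x 104 mm, slots run along own x, front at -x, back wall (inner face at own x = +50 mm, 58 mm high) at +x. Five slots along own y at -36, -18, 0, 18, 36 mm, 7.5 mm wide, floor 12 mm above the table; between them 10.5 mm fins with half-round tops (lead-in), 45 mm high. Slots are open at the top and at the front. One of the middle three is empty.
- slot_clip: Bright orange clip, fixed on the rack's front lip at the empty slot. Origin: on the table (z = 0) right under the middle of the empty slot, where the panel's centre belongs (the slot floor is 12 mm above it); own x along the slot towards the rack's back, y across the slot, z up. The clip's plastic itself is 52 to 60 mm in front (own -x) of the origin and ends 15 mm above the table.
- gate (a joint): Angle of the gate bar, rad: 0 = shut, parallel to the rack's own y across its front; positive = swung out away from the rack's front, up to 1.3. Starts 0.6 to 1.0. It turns about the upright pin at point gate_hinge, needs under 1 N at the post and stays where it is left; it has a firm stop at 0. Seen from above it closes counter-clockwise.
- gate_hinge (a point): Point on the upright hinge pin of the gate, 25 mm above the table, 62 mm to own +y and 60 mm in front (-x) of the rack's origin; fixed on the rack, with the rack's axes. Shut, the bar points from here along the rack's own -y.
- gate_post (a point): Point on the axis of the upright red round post at the free end of the gate, 145 mm from the hinge pin; the post is 14 mm in diameter, from 18 to 78 mm above the table; this point is at 70 mm. The bar between is 8 mm thick, 18 to 32 mm above the table. Push or pinch the post; shut, it stands 35 mm beyond the rack's -y side.
- panel_ochre: Ochre panel, 90 x 5 x 70 mm (own x, y, z), stands on edge in one of the other rack slots, its top 82 mm above the table. Origin: centre of its lower edge. May lean a few degrees in its slot. Leave it in place.
- panel_white: White panel, 90 x 5 x 70 mm (own x, y, z), stands on edge in one of the other rack slots, its top 82 mm above the table. Origin: centre of its lower edge. May lean a few degrees in its slot. Leave it in place.
- panel_grey: Dark grey panel, 90 x 5 x 70 mm (own x, y, z), stands on edge in one of the other rack slots, its top 82 mm above the table. Origin: centre of its lower edge. May lean a few degrees in its slot. Leave it in place.
- panel_brown: Brown panel, 90 x 5 x 70 mm (own x, y, z), stands on edge in one of the other rack slots, its top 82 mm above the table. Origin: centre of its lower edge. May lean a few degrees in its slot. Leave it in place.
- dipper_0: Small dark metal cup, 45 mm across, 26 mm high, bystander. Origin: centre of its underside.
- glaze_bottle: Small dark red bottle with black cap, 37 mm across, 86 mm high, bystander. Origin: centre of its underside.
- paint_tube_05: Paint tube lying down, 68 x 100 x 27 mm, bystander. Origin: centre of its underside.

How it is judged:
By the outcome, as a careful person would: the job done as asked, in the order asked, and still so for the second after the job is handed in, with the robot touching nothing.
It also fails if it takes over 53 s, if anything falls off the work surface, if the arm or the gripper's body presses on something with over 40 N, if the wrist force passes 120 N, or if a joint passes its speed limit or range.

### The arm

A 6-joint arm with a two-finger parallel gripper is mounted at the origin on a cart in front of the work surface, level with it; the furniture and walls round the work are solid. World frame = base frame: x ahead of the robot, y to its left, z up, the work surface at z = 0. Lengths are in m, angles in rad, forces in N, time in s.
With the tool pointing down it reaches from about 0.35 to 0.975 m from the base axis. Payload 4.9 kg.
Tool frame: the origin (TCP) lies midway between the tips of the shut fingers; the grasp point (between the pads) lies 19 mm behind it; z points along the fingers, y is the line along which they close (so a half turn about z gives the same grasp; the last joint's range is limited). The gripper opens to 85 mm and grips with 20 to 120 N. Pads are 22 mm wide; open, the fingers measure 114 mm over their backs; the gripper's body (76 mm by 85 mm) begins 54 mm behind the grasp point. The pads swing forward as they close: fully open they stand 13 mm farther back than shut.
Start: joints at [-1.409, 0.053, 1.613, -0, 1.476, -0.119], TCP at [0.173, -0.601, 0.206] pointing down, gripper open.
Joint ranges: [-3.01, 3.01], [-1.01, 2.22], [0.06, 2.58], [-1.02, 4.17], [0.09, 2.62], [-3.14, 3.14]. Speed limits (rad/s): [2.57, 2.57, 3.14, 3.14, 3.14, 3.14].

### API

Orientations are given as a rotation vector (axis times angle).
In Python, from station import ctrl gives the robot as it stands. The module is installed in compiled form; this text tells all that it offers.
- The arm moves only by the shell command python3 -m handwheel 'ROWS' [OPENING] [FORCE]. ROWS is JSON, a list of rows, each a list of 2 entries, a list of its own where there are three numbers: the shift along the tool's x, y, z in cm, then the turn, a rotation vector about the tool's x, y, z in rad. In form: [[[tx, ty, tz], [ax, ay, az]], ...]. A call has 1 to 5 rows; each row is the pose to reach, as a shift and turn from the pose commanded when the call began, along the tool's axes at that moment; what a row does not reach only later rows make up. A row lasts 1/8 s, in which the tool goes at most 62.5 mm and 10.7 degrees, less where a joint would pass 70% of its speed; a pose out of reach is approached as far as the arm can. A call with a gripper value outside its range is refused whole. OPENING is the gripper's target within -1 to 1 (shut at 1, half-way at 0, fully open at -1), set as the call begins (- or left out, the last holds). The fingers move at their own pace and stop on an object; FORCE is the grip in N (left out, the last holds). Time passes only in rows, so rows that repeat a pose let the fingers close. It gives the time, the measured TCP pose, the force, the opening and the grip force at its end, in the units of the state.
- ctrl.get_obs(): the state, without advancing time (a new reading comes with each control period).
- ctrl.get_image(name): name is "scene" or "side" or "wrist"; returns the picture (384x512x3 uint8, blue, green, red); there is no depth.
- ctrl.calibration(name): a dict with "fx", "fy", "cx", "cy" (pixels), "R" (3x3) and "t" (3): a world point X has camera coordinates R X + t. Camera axes: x right, y down, z forward; pixel columns grow to the right and rows downward; lengths in m; the calibration is good to about 2 mm. The wrist camera is an equidistant fisheye: a pixel r from the principal point sees the ray r / f radians off the axis. A picture is of the moment at which its call begins: read the wrist's pose just before it. calibration takes no time and is no camera call; for the wrist camera it gives the pose at the moment of the call.
- ctrl.finish_job(): hands the job in; it is judged then, once.
Trained networks look in the newest picture that a camera, given by its name, has taken for a name from the list of things; names that differ only in an ending like _2 or _b are one class to them, and where a whole thing is asked for, a point or a joint stands for the part that bears it (a point fixed in the world has none). Each returns a list of dicts, best first, with "score" (0 to 1); they miss things now and then, are a little off and sometimes report something else, mostly with a low value. They report only what shows in the picture. A call takes as long as a camera call.
- ctrl.look_for(camera, query): "position" ([column, row] in pixels, amid what is visible of it).
- ctrl.landmark_of(camera, query): "position" ([column, row] in pixels: a listed point, or the origin of a listed thing).
The state is a dict: "t": time; "q": joint angles; "dq": joint speeds; "effort": joint torques, N m; "tool_pos": TCP position; "tool_rot": TCP orientation; "contact_force": force on the tool from outside, world axes, zero at the start; "wrist_torque": the same for the moment, N m; "opening": finger opening in m; "grip_force": force on a finger pad.
Only numpy, scipy, OpenCV 4.12 (cv2) and the standard library are available. Lean on these libraries where they do the work, as an engineer would, in place of code of your own. Each camera call takes 0.05 s, during which the arm holds its last target. There are 200 camera calls.

## Working session

There is one attempt and no reset: what is moved stays moved. The work goes in short steps, Python scripts to look and compute and a shell command to move; the robot and the scene stay as the last step left them, time stands still between calls to the robot, and variables do not carry over. Pictures are saved under pics/ and viewed, at most 10 in all, crops included, and the job is handed in when it is done.

```bash
mkdir -p pics; cat > h.py <<'E'
import numpy as np, cv2
from scipy.spatial.transform import Rotation as Rn
from station import ctrl
def ray(cam,p):
    c=ctrl.calibration(cam); R=np.array(c["R"]); t=np.array(c["t"])
    a=np.array([(p[0]-c["cx"])/c["fx"],(p[1]-c["cy"])/c["fy"]])
    if cam=="wrist":
        th=np.linalg.norm(a); d=np.r_[a/max(th,1e-9)*np.sin(th),np.cos(th)]
    else: d=np.r_[a,1]
    d=R.T@d; return -R.T@t, d/np.linalg.norm(d)
def onz(cam,p,z):
    o,d=ray(cam,p); return o+d*(z-o[2])/d[2]
def tri(l):
    A=np.zeros((3,3));b=np.zeros(3)
    for o,d in l:
        P=np.eye(3)-np.outer(d,d);A+=P;b+=P@o
    x=np.linalg.solve(A,b); return x,[np.linalg.norm(np.cross(x-o,d)) for o,d in l]
def proj(cam,X):
    c=ctrl.calibration(cam); v=np.array(c["R"])@X+np.array(c["t"])
    if cam=="wrist":
        r=np.hypot(v[0],v[1]);k=np.arctan2(r,v[2])/max(r,1e-9); return np.array([c["fx"]*v[0]*k+c["cx"],c["fy"]*v[1]*k+c["cy"]])
    return np.array([c["fx"]*v[0]/v[2]+c["cx"],c["fy"]*v[1]/v[2]+c["cy"]])
def totool(X,rv=None):
    "world target -> tool shift in cm from measured pose"
    s=ctrl.get_obs(); return Rn.from_rotvec(s["tool_rot"]).inv().apply(np.array(X)-s["tool_pos"])*100
E
python3 - <<'E'
from h import *
np.set_printoptions(precision=4,suppress=True)
s=ctrl.get_obs();print(s["t"],s["tool_pos"],s["tool_rot"],s["opening"])
print(Rn.from_rotvec(s["tool_rot"]).as_matrix())
Z=dict(teal_panel=.01,stand=0,rack=0,slot_clip=0,gate_hinge=.025,gate_post=.07)
ims=[]
for cam in("scene","side","wrist"):
    im=ctrl.get_image(cam);cv2.imwrite(f"pics/a_{cam}.png",im)
    for q,z in Z.items():
        for r in ctrl.landmark_of(cam,q)[:1]: print(cam,q,round(r["score"],2),np.array(r["position"]),onz(cam,r["position"],z))
a=[cv2.imread(f"pics/a_{c}.png") for c in("scene","side")]
print(ctrl.get_obs()["t"])
E
```

```text
0.0 [ 0.1731 -0.5998  0.2044] [-3.1086 -0.4394  0.0001] 0.0853145896672413
[[ 0.9608  0.2772 -0.0003]
 [ 0.2772 -0.9608  0.002 ]
 [ 0.0002 -0.002  -1.    ]]
scene teal_panel 0.71 [206.5 201.2] [0.4606 0.1264 0.01  ]
scene stand 0.76 [205.5 198.8] [0.4644 0.1463 0.    ]
scene rack 0.82 [307.4 266.2] [ 0.6269 -0.2393  0.    ]
scene gate_post 0.7 [258.1 289.2] [ 0.4451 -0.2753  0.07  ]
side teal_panel 0.79 [277.7 258.8] [0.4593 0.1279 0.01  ]
side stand 0.88 [273.9 265.3] [0.4593 0.1458 0.    ]
side rack 0.9 [297.8 166.8] [ 0.6297 -0.2545  0.    ]
side gate_hinge 0.56 [301.5 180.2] [ 0.5702 -0.1763  0.025 ]
side gate_post 0.78 [349.2 166.2] [ 0.4608 -0.275   0.07  ]
1.05
```

View pics/a_scene.png

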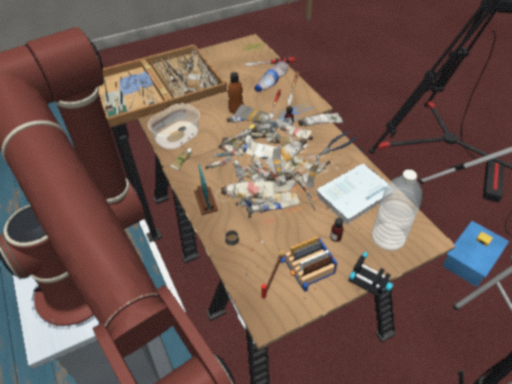

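View pics/a_side.png

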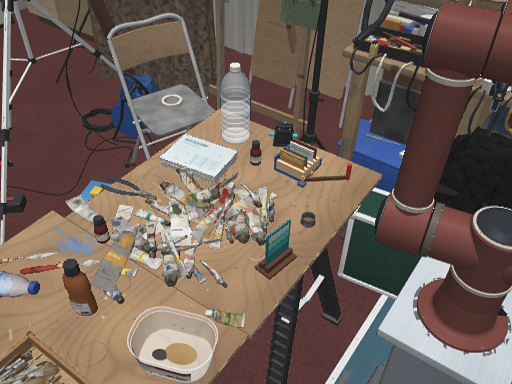

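The scene view shows the stand with the teal panel at about (205,200), the rack at (307,262) and the red post at (265,291). The side view shows the panel at (278,245), the rack at (298,165) and the post at (349,170). The networks agree with both. I'll go to a view above the rack on the way.

```bash
python3 -m handwheel '[[[7,-5,-6],[0,0,0]],[[14,-10,-12],[0,0,0]],[[20,-14,-15],[0,0,0]],[[25,-18,-15],[0,0,0]],[[30,-22,-15],[0,0,0]]]'
python3 -m handwheel '[[[5,-4,0],[0,0,0]],[[5,-4,0],[0,0,0]],[[5,-4,0],[0,0,0]]]'
python3 - <<'E'
from h import *
np.set_printoptions(precision=4,suppress=True)
s=ctrl.get_obs();print(s["t"],s["tool_pos"],s["tool_rot"])
Z=dict(rack=0,slot_clip=0,gate_hinge=.025,gate_post=.07,panel_ochre=.012,panel_white=.012,panel_grey=.012,panel_brown=.012,dipper_0=0,glaze_bottle=0)
im=ctrl.get_image("wrist");cv2.imwrite("pics/b.png",im)
o,d=ray("wrist",(256,192));print("cam",o,d)
for q,z in Z.items():
    for r in ctrl.landmark_of("wrist",q)[:1]: print(q,round(r["score"],2),np.array(r["position"]),onz("wrist",r["position"],z))
E
```

```text
t: 1.68
tool_pos: [0.3455, -0.3802, 0.3398]
tool_rot: [3.109, 0.438, 0.002]
contact_force: [0.1, -0.5, -0.4]
opening: 0.0856
grip_force: 0.0
t: 2.05
tool_pos: [0.3813, -0.3292, 0.338]
tool_rot: [3.11, 0.44, -0.001]
contact_force: [-0.3, -0.2, 1.8]
opening: 0.0853
grip_force: 0.0
2.05 [ 0.3813 -0.3292  0.338 ] [ 3.1101  0.4405 -0.0006]
cam [ 0.4631 -0.3052  0.5059] [-0.3232 -0.1042 -0.9406]
gate_hinge 0.97 [196.8   5.6] [ 0.5752 -0.1812  0.025 ]
gate_post 0.97 [233.9  86. ] [ 0.46   -0.2785  0.07  ]
dipper_0 0.87 [116.2  54. ] [ 0.4709 -0.0509  0.    ]
```

View pics/b.png

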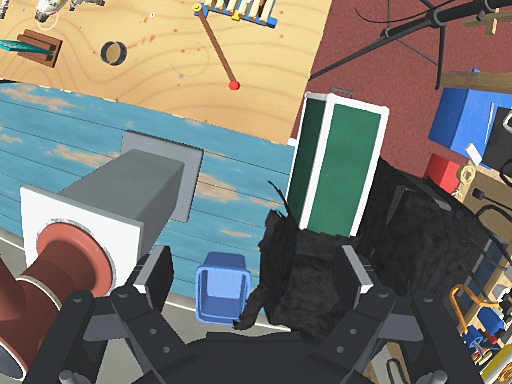

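The picture shows the red post at (234,86), the hinge at (197,6), the dipper at (113,52) and the stand at the left edge. The rack is cut off at the top, so I'll move further over it.

```bash
python3 -m handwheel '[[[5,-1,0],[0,0,0]],[[10,-2,0],[0,0,0]],[[15,-3,0],[0,0,0]],[[19,-4,0],[0,0,0]],[[19,-4,0],[0,0,0]]]'
python3 - <<'E'
from h import *
np.set_printoptions(precision=4,suppress=True)
s=ctrl.get_obs();print(s["t"],s["tool_pos"],s["tool_rot"])
Z=dict(rack=0,slot_clip=0,gate_hinge=.025,gate_post=.07,panel_ochre=.012,panel_white=.012,panel_grey=.012,panel_brown=.012,glaze_bottle=0,stand=0,teal_panel=.01)
im=ctrl.get_image("wrist");cv2.imwrite("pics/c.png",im)
o,d=ray("wrist",(256,192));print("cam",o,d)
for q,z in Z.items():
    for r in ctrl.landmark_of("wrist",q)[:1]: print(q,round(r["score"],2),np.array(r["position"]),onz("wrist",r["position"],z))
p=proj("wrist",np.array([.628,-.247,.05])).astype(int);print(p)
x,y=np.clip(p-[100,75],0,[312,234]);print("crop",x,y)
a=im[y:y+150,x:x+200];cv2.imwrite("pics/c2.png",cv2.resize(a,None,fx=4,fy=4,interpolation=2))
E
```

```text
t: 3.22
tool_pos: [0.5544, -0.2365, 0.3373]
tool_rot: [-3.109, -0.445, 0.001]
contact_force: [-0.2, 0.2, 0.9]
opening: 0.0857
grip_force: 0.0
3.225 [ 0.5544 -0.2365  0.3373] [-3.1089 -0.4449  0.0014]
cam [ 0.6356 -0.2128  0.5055] [-0.3236 -0.1048 -0.9404]
rack 0.75 [274.8  97.9] [ 0.6308 -0.2534  0.    ]
gate_hinge 0.91 [226.3 117.5] [ 0.5787 -0.1861  0.025 ]
gate_post 0.8 [259.  211.3] [ 0.4543 -0.2764  0.07  ]
panel_ochre 0.56 [251.3  92. ] [ 0.6293 -0.2138  0.012 ]
panel_white 0.77 [281.1 102.9] [ 0.6258 -0.2658  0.012 ]
panel_grey 0.52 [263.3  97.5] [ 0.6261 -0.235   0.012 ]
panel_brown 0.61 [291.3 103.3] [ 0.6303 -0.282   0.012 ]
glaze_bottle 0.89 [263.2  15.7] [ 0.7625 -0.196   0.    ]
stand 0.55 [ 63.5 137.8] [0.4652 0.1269 0.    ]
teal_panel 0.58 [ 58.3 138. ] [0.4653 0.1334 0.01  ]
[272  99]
crop 172 24
```

View pics/c2.png

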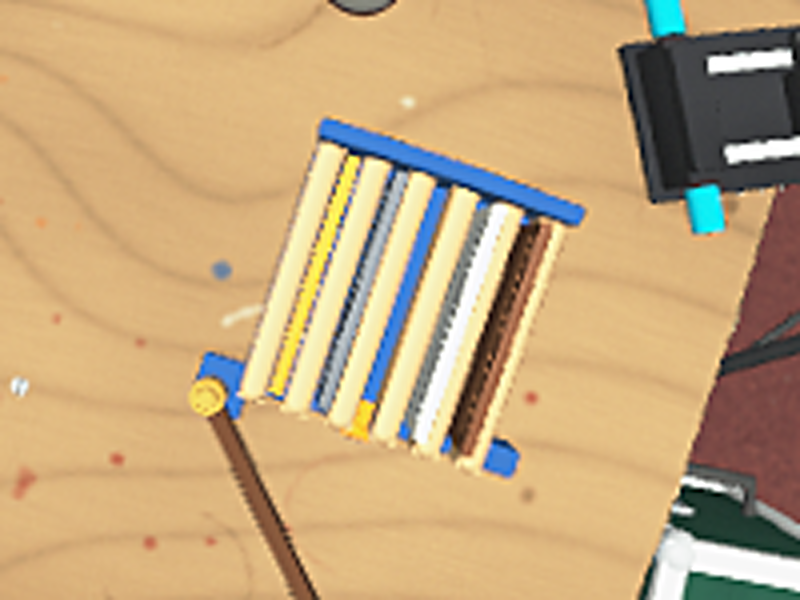

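The crop (origin 172,24; scale 4) shows that the middle slot is empty, between grey and white. The orange clip is at (362,420) in the crop and the hinge pin at (208,398). I'll fit the rack pose to the fin lines and the wall, then go on to the stand.

```bash
cat > fit.py <<'E'
from h import *
from scipy.optimize import least_squares
def fitrack(pts,x0=(.63,-.25,-.05)):
    "pts: (u,v,z,own x or None,own y or None)"
    W=[(onz("wrist",(u,v),z),x,y) for u,v,z,x,y in pts]
    def f(p):
        c,s=np.cos(p[2]),np.sin(p[2]); r=[]
        for w,x,y in W:
            d=w[:2]-p[:2]; X=c*d[0]+s*d[1];Y=-s*d[0]+c*d[1]
            if x is not None:r.append((X-x)*1e3)
            if y is not None:r.append((Y-y)*1e3)
        return r
    r=least_squares(f,x0,loss="soft_l1"); return r.x,r.fun
E
python3 - <<'E'
from fit import *
np.set_printoptions(precision=4,suppress=True)
P=[(421,180,.045,None,.009),(343,420,.045,None,.009),(465,197,.045,None,-.009),(388,435,.045,None,-.009),(375,168,.045,None,.027),(298,402,.045,None,.027),(510,212,.045,None,-.027),(430,450,.045,None,-.027),
(321,131,.058,.053,.052),(582,216,.058,.053,-.052),(362,418,.015,-.056,0),(208,398,.036,-.060,.062)]
x,r=fitrack([(172+(u-1.5)/4,24+(v-1.5)/4,z,a,b) for u,v,z,a,b in P]);print(x,r)
c,s=np.cos(x[2]),np.sin(x[2]);h=x[:2]+np.array([[c,-s],[s,c]])@[-.06,.062];print("hinge",h)
r=ctrl.landmark_of("wrist","gate_post")[0]["position"];w=onz("wrist",r,.07);print("post",w,"len",np.linalg.norm(w[:2]-h))
print(totool([.40,.12,.337]))
E
```

```text
[ 0.6291 -0.2482 -0.0259] [ 0.0687 -0.0208  0.1216 -0.5452  0.0657  0.7671 -0.0816 -0.0891 -1.1282
 -1.5965 -0.15    0.3806  3.8274  0.0699 -0.071   0.2344]
hinge [ 0.5707 -0.1847]
post [ 0.455  -0.2758  0.07  ] len 0.14729834357244861
[ -4.762  -38.6442   0.1129]
```

```bash
python3 -m handwheel '[[[-1,-6,0],[0,0,0]],[[-2,-12,0],[0,0,0]],[[-3,-18,0],[0,0,0]],[[-3,-24,0],[0,0,0]],[[-4,-30,0],[0,0,0]]]' |head -2
python3 -m handwheel '[[[-1,-6,0],[0,0,0]],[[-1,-8,0],[0,0,0]],[[-1,-8,0],[0,0,0]]]' |head -2
python3 - <<'E'
from h import *
np.set_printoptions(precision=4,suppress=True)
s=ctrl.get_obs();print(s["t"],s["tool_pos"],s["tool_rot"])
Z=dict(stand=0,teal_panel=.01)
im=ctrl.get_image("wrist");cv2.imwrite("pics/d.png",im)
for q,z in Z.items():
    for r in ctrl.landmark_of("wrist",q)[:1]: print(q,round(r["score"],2),np.array(r["position"]),onz("wrist",r["position"],z))
p=proj("wrist",np.array([.461,.14,.07])).astype(int);print(p)
x,y=np.clip(p-[100,75],0,[312,234]);print("crop",x,y)
a=im[y:y+150,x:x+200];cv2.imwrite("pics/d2.png",cv2.resize(a,None,fx=4,fy=4,interpolation=2))
E
```

```text
t: 4.5
tool_pos: [0.4304, 0.0408, 0.3382]
t: 4.88
tool_pos: [0.3991, 0.1143, 0.3384]
4.875 [0.3991 0.1143 0.3384] [3.1098 0.4445 0.0015]
stand 0.6 [251.2 100.5] [0.4627 0.1341 0.    ]
teal_panel 0.74 [253.4 100.4] [0.4642 0.1304 0.01  ]
[246 102]
crop 146 27
```

View pics/d2.png

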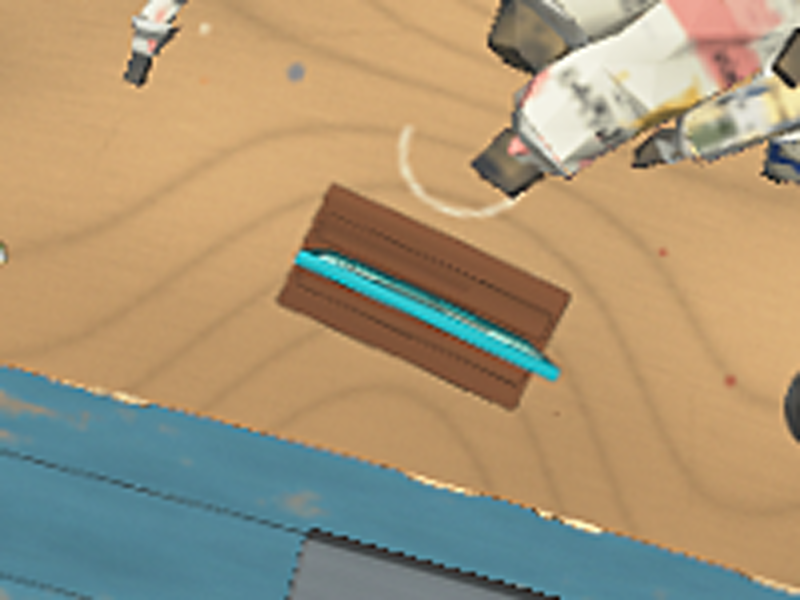

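The crop (origin 146,27; scale 4) shows the teal panel's top edge running from (297,258) to (558,375). The stand's corners are at (333,185), (570,293), (515,410) and (277,300).

```bash
python3 - <<'E'
from h import *
np.set_printoptions(precision=4,suppress=True)
f=lambda u,v,z:onz("wrist",(146+(u-1.5)/4,27+(v-1.5)/4),z)
C=[f(u,v,.031) for u,v in((333,185),(570,293),(515,410),(277,300))]
print("stand",np.mean(C,0),[np.linalg.norm(C[i]-C[i-1]) for i in range(4)])
for a,b in((0,1),(3,2)): d=C[a]-C[b];print(np.arctan2(d[1],d[0]))
A,B=f(297,258,.134),f(558,375,.134);d=A-B;print("panel",A,B,(A+B)/2,np.linalg.norm(d),np.arctan2(d[1],d[0]))
g=(np.mean(C,0)+0)[:2];n=np.array([-d[1],d[0]])[:2]/np.linalg.norm(d);print("lean off",((A+B)/2)[:2]@n-g@n, n)
# tool yaw
s=ctrl.get_obs();R=Rn.from_rotvec(s["tool_rot"]).as_matrix();print("toolx",np.arctan2(R[1,0],R[0,0]))
E
```

```text
stand [0.4639 0.1332 0.031 ] [np.float64(0.05094691128453722), np.float64(0.10269643108865016), np.float64(0.052151463163106405), np.float64(0.10481399216900866)]
1.4178628358216545
1.4061696365806193
panel [0.4689 0.1752 0.134 ] [0.4557 0.0871 0.134 ] [0.4623 0.1311 0.134 ] 0.08910170761478407 1.4218265067351938
lean off 0.001252641549809197 [-0.9889  0.1484]
toolx 0.27979246821381865
```

```bash
python3 -m handwheel '[[[2,0,3],[0,0,-0.18]],[[4,0,6],[0,0,-0.36]],[[5.5,0,9],[0,0,-0.54]],[[6.5,0.1,12],[0,0,-0.72]],[[6.5,0.1,15],[0,0,-0.9]]]' |head -3
python3 -m handwheel '[[[0,0,0],[0,0,-0.18]],[[0,0,0],[0,0,-0.236]],[[0,0,0],[0,0,-0.236]]]' |head -3
cat > st.py <<'E'
from h import *
import sys
np.set_printoptions(precision=4,suppress=True)
s=ctrl.get_obs();R=Rn.from_rotvec(s["tool_rot"]).as_matrix()
print(s["t"],"pos",s["tool_pos"],"yaw",np.arctan2(R[1,0],R[0,0]),"z",R[:,2],"op",s["opening"],"F",s["contact_force"],"g",s["grip_force"])
if len(sys.argv)>3: print("tool cm",totool([float(v) for v in sys.argv[1:4]]))
E
python3 st.py .4623 .1311 .104
```

```text
t: 5.65
tool_pos: [0.4631, 0.129, 0.1867]
tool_rot: [-2.607, -1.753, 0.001]
t: 6.02
tool_pos: [0.4626, 0.1292, 0.1877]
tool_rot: [-2.388, -2.04, 0.001]
6.025 pos [0.4626 0.1292 0.1877] yaw 1.4139890961665529 z [-0.0007 -0.0002 -1.    ] op 0.08523930475518962 F [0.3475 0.4638 0.1477] g 0.0
tool cm [ 0.1878 -0.0592  8.3731]
```

```bash
python3 -m handwheel '[[[0.2,0,4],[0,0,0]],[[0.2,0,7.5],[0,0,0]],[[0.2,0,8.4],[0,0,0]],[[0.2,0,8.4],[0,0,0]]]' 0 40 |head -3
python3 -m handwheel '[[[0,0,0],[0,0,0]],[[0,0,0],[0,0,0]],[[0,0,0],[0,0,0]],[[0,0,0],[0,0,0]]]' 1 40
python3 st.py
```

```text
t: 6.52
tool_pos: [0.4627, 0.1319, 0.1042]
tool_rot: [-2.387, -2.043, 0.001]
t: 7.02
tool_pos: [0.4638, 0.1324, 0.1057]
tool_rot: [2.384, 2.043, 0.004]
contact_force: [0.4, 0.3, 5.6]
opening: 0.0033
grip_force: 40.1
7.025 pos [0.4638 0.1324 0.1057] yaw 1.4168412328814644 z [ 0.0029  0.0002 -1.    ] op 0.003286868753936844 F [0.3764 0.2537 5.5682] g 40.131621438777074
```

```bash
python3 -m handwheel '[[[0,0,-2],[0,0,0]],[[0,0,-6],[0,0,0]],[[0,0,-11],[0,0,0]],[[0,0,-15],[0,0,0]],[[0,0,-15],[0,0,0]]]'
python3 - <<'E'
from h import *
im=ctrl.get_image("wrist");cv2.imwrite("pics/e.png",im)
E
python3 st.py .629 -.248 .256
```

```text
t: 7.65
tool_pos: [0.4644, 0.1326, 0.2583]
tool_rot: [2.383, 2.041, 0.01]
contact_force: [-0.0, -0.6, -1.9]
opening: 0.0026
grip_force: 39.3
7.7 pos [0.4632 0.1324 0.2554] yaw 1.4169161349783057 z [ 0.0027  0.0004 -1.    ] op 0.0030543270767651345 F [-0.3703 -0.0889 -1.6021] g 39.33318105544231
tool cm [-35.0535  22.2189  -0.0291]
```

View pics/e.png

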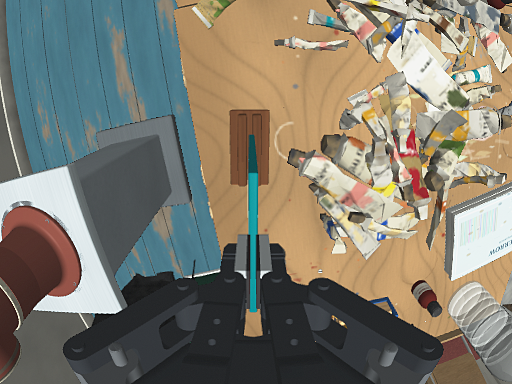

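The panel is held. Its top edge runs from (257,175) to (250,310), and its lower near corner is at about (252,135). I'll compare this with the expected projection.

```bash
python3 - <<'E'
from h import *
np.set_printoptions(precision=4,suppress=True)
s=ctrl.get_obs();R=Rn.from_rotvec(s["tool_rot"]).as_matrix();p=np.array(s["tool_pos"])
for v in([.045,0,-.03],[-.045,0,-.03],[.045,0,.094],[0,0,-.02],[0,0,0]): print(v,proj("wrist",p+R@v))
c,_=ray("wrist",(256,192));print("cam in tool",R.T@(c-p))
im=cv2.imread("pics/e.png").astype(int)
# teal columns per row
for r in (120,130,137,145,155,165,172,174,176,180,190,200,210,220,230,240,250,260,270,280,290,300,305,310):
    b,g,rr=im[r,230:280].T; m=(g-rr>40)&(b-rr>40); k=np.where(m)[0]+230
    br=np.where(m&(g>130))[0]+230
    print(r,(k.min(),k.max()) if len(k) else None,(br.min(),br.max()) if len(br) else None)
E
```

```text
[0.045, 0, -0.03] [251.3341 174.2612]
[-0.045, 0, -0.03] [251.9041 314.3907]
[0.045, 0, 0.094] [251.9174 134.8599]
[0, 0, -0.02] [251.6857 245.0238]
[0, 0, 0] [251.7744 229.2325]
cam in tool [ 0.0857  0.0007 -0.1681]
120 None None
130 None None
137 (np.int64(250), np.int64(253)) None
145 (np.int64(250), np.int64(254)) None
155 (np.int64(249), np.int64(255)) None
165 (np.int64(249), np.int64(256)) None
172 (np.int64(249), np.int64(257)) None
174 (np.int64(248), np.int64(257)) (np.int64(249), np.int64(257))
176 (np.int64(248), np.int64(257)) (np.int64(249), np.int64(257))
180 (np.int64(248), np.int64(257)) (np.int64(249), np.int64(257))
190 (np.int64(249), np.int64(257)) (np.int64(249), np.int64(256))
200 (np.int64(249), np.int64(257)) (np.int64(249), np.int64(256))
210 (np.int64(249), np.int64(257)) (np.int64(249), np.int64(256))
220 (np.int64(249), np.int64(257)) (np.int64(249), np.int64(256))
230 (np.int64(249), np.int64(257)) (np.int64(249), np.int64(256))
240 (np.int64(250), np.int64(255)) (np.int64(251), np.int64(255))
250 (np.int64(250), np.int64(255)) (np.int64(251), np.int64(255))
260 (np.int64(250), np.int64(255)) (np.int64(251), np.int64(255))
270 (np.int64(250), np.int64(255)) (np.int64(251), np.int64(255))
280 (np.int64(250), np.int64(255)) (np.int64(250), np.int64(255))
290 (np.int64(250), np.int64(255)) (np.int64(250), np.int64(255))
300 (np.int64(250), np.int64(255)) (np.int64(250), np.int64(255))
305 (np.int64(250), np.int64(255)) (np.int64(250), np.int64(255))
310 (np.int64(250), np.int64(256)) (np.int64(250), np.int64(256))
```

The panel sits centred, upright and aligned in the fingers. I'll carry it over the rack.

```bash
python3 -m handwheel '[[[-3,2,0],[0,0,0.15]],[[-8,5,0],[0,0,0.32]],[[-13,8,0],[0,0,0.5]],[[-18,11.5,0],[0,0,0.68]],[[-23,14.5,0],[0,0,0.86]]]' |head -2
python3 st.py .629 -.248 .216
```

```text
t: 8.32
tool_pos: [0.57, -0.1187, 0.2511]
8.325 pos [ 0.57   -0.1187  0.2511] yaw 0.5506500901170972 z [-0.0039  0.0016 -1.    ] op 0.002692655803122798 F [ 0.7481  0.0383 -1.1576] g 39.346582889556885
tool cm [-1.7302 14.1156  3.4651]
```

```bash
python3 -m handwheel '[[[-0.7,5,0],[0,0,0.18]],[[-1.4,9,0],[0,0,0.36]],[[-2,13,1],[0,0,0.52]],[[-2,14.2,2],[0,0,0.583]],[[-2,14.2,3.5],[0,0,0.583]]]' |head -2
python3 -m handwheel '[[[0,0,0],[0,0,0]],[[0,0,0],[0,0,0]]]' |head -2
python3 - <<'E'
from h import *
im=ctrl.get_image("wrist");cv2.imwrite("pics/f.png",im)
for z in(.094,):pass
p=proj("wrist",np.array([.629,-.248,.05])).astype(int);print(p)
x,y=np.clip(p-[100,75],0,[312,234]);print("crop",x,y)
cv2.imwrite("pics/f2.png",cv2.resize(im[y:y+150,x:x+200],None,fx=4,fy=4,interpolation=2))
E
python3 st.py .629 -.248 .216
```

```text
t: 8.95
tool_pos: [0.6279, -0.2487, 0.2158]
t: 9.2
tool_pos: [0.6284, -0.2474, 0.2188]
[253 162]
crop 153 87
9.25 pos [ 0.6287 -0.2476  0.2196] yaw -0.024958843623605228 z [ 0.0006 -0.0003 -1.    ] op 0.003275627433843671 F [-0.1859 -0.3327  0.0597] g 39.338349746981294
tool cm [0.0319 0.0351 0.358 ]
```

View pics/f2.png

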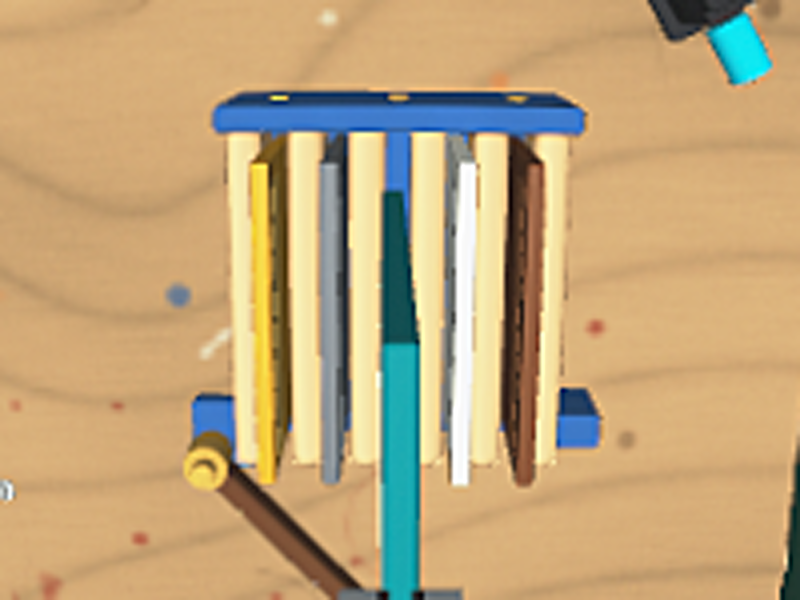

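The panel's lower edge hangs over the middle slot: its near end is at 383–404 in the crop, and the slot is at 386–410 beyond it. I'll refit the rack from this closer view.

```bash
python3 - <<'E'
from fit import *
np.set_printoptions(precision=4,suppress=True)
P=[(365,145,.045,None,.009),(365.5,450,.045,None,.009),(428.5,145,.045,None,-.009),(430,440,.045,None,-.009),(306,145,.045,None,.027),(308.5,450,.045,None,.027),(490.5,145,.045,None,-.027),(487,450,.045,None,-.027),
(214,131,.058,.050,.052),(586,131,.058,.05,-.052),(398,150,.012,None,0),(207,468,.036,-.060,.062)]
x,r=fitrack([(153+(u-1.5)/4,87+(v-1.5)/4,z,a,b) for u,v,z,a,b in P]);print(x,r)
g=lambda u,v,z:onz("wrist",(153+(u-1.5)/4,87+(v-1.5)/4),z)
s=ctrl.get_obs();R=Rn.from_rotvec(s["tool_rot"]).as_matrix();p=np.array(s["tool_pos"])
zb=p[2]-.095
w=g(393.5,191,zb);print("panel bottom back",w,"tool",R.T@(w-p))
w=g(401,343,p[2]+.03);print("panel top back",w,"tool",R.T@(w-p))
print(totool([x[0],x[1],.216]))
E
```

```text
[ 0.6314 -0.2461 -0.0276] [ 0.5839  1.1046  0.3123 -0.7939 -0.3931  0.7653  0.4295 -0.4805 -0.1402
 -0.7127 -0.0685 -0.2492  0.1268  0.2119 -0.475 ]
panel bottom back [ 0.6739 -0.2462  0.1246] tool [ 0.0451 -0.0026  0.095 ]
panel top back [ 0.6744 -0.2478  0.2496] tool [ 0.0457 -0.001  -0.03  ]
[ 0.2639 -0.1656  0.3581]
```

```bash
python3 - <<'E'
from h import *
np.set_printoptions(precision=4,suppress=True)
g=lambda u,v,z:onz("wrist",(153+(u-1.5)/4,87+(v-1.5)/4),z)
for n,a,b in(("ochre",(260,163),(267,482)),("grey",(330,163),(331,481)),("white",(467,163),(460,484)),("brown",(534,163),(525,484))):
    A,B=g(*a,.082),g(*b,.082);print(n,A,B,(A+B)/2,np.linalg.norm(A-B))
E
python3 -m handwheel '[[[0.1,0.05,2],[0,0,0]],[[0.2,0.1,4],[0,0,0]],[[0.2,0.1,6],[0,0,0]],[[0.2,0.1,6.5],[0,0,0]],[[0.2,0.1,6.5],[0,0,0]]]' |head -4
python3 st.py
```

```text
ochre [ 0.676  -0.2116  0.082 ] [ 0.5871 -0.2082  0.082 ] [ 0.6315 -0.2099  0.082 ] 0.08892781348297177
grey [ 0.6753 -0.2297  0.082 ] [ 0.587  -0.2261  0.082 ] [ 0.6311 -0.2279  0.082 ] 0.08834061002437761
white [ 0.6743 -0.265   0.082 ] [ 0.5851 -0.2621  0.082 ] [ 0.6297 -0.2635  0.082 ] 0.08923397784612606
brown [ 0.674  -0.2823  0.082 ] [ 0.5846 -0.2803  0.082 ] [ 0.6293 -0.2813  0.082 ] 0.08950383435320619
t: 9.88
tool_pos: [0.6303, -0.2492, 0.1532]
tool_rot: [-3.141, 0.041, 0.002]
contact_force: [-0.5, 0.6, -0.6]
9.875 pos [ 0.6303 -0.2492  0.1532] yaw -0.02620203713969347 z [-0.0012  0.0006 -1.    ] op 0.0023867103968997555 F [-0.5128  0.6429 -0.6093] g 39.34021532535553
```

```bash
python3 -m handwheel '[[[0,0,0.8],[0,0,0]],[[0,0,1.4],[0,0,0]],[[0,0,2],[0,0,0]],[[0,0,2],[0,0,0]]]' |head -4
python3 -m handwheel '[[[0,0,0.6],[0,0,0]],[[0,0,1.2],[0,0,0]],[[0,0,1.8],[0,0,0]],[[0,0,1.8],[0,0,0]]]' |head -4
python3 st.py
```

```text
t: 10.38
tool_pos: [0.6302, -0.2491, 0.1331]
tool_rot: [-3.141, 0.041, 0.002]
contact_force: [-0.4, 0.1, -0.9]
t: 10.88
tool_pos: [0.6301, -0.2491, 0.1149]
tool_rot: [-3.141, 0.041, 0.002]
contact_force: [0.7, 0.4, -0.6]
10.875 pos [ 0.6301 -0.2491  0.1149] yaw -0.026203123634928147 z [-0.0015  0.0008 -1.    ] op 0.0032850981214832494 F [ 0.6823  0.3784 -0.5801] g 39.336210971086985
```

Inside the slot with no contact. I'll lower it the last few millimetres until it touches the floor.

```bash
python3 -m handwheel '[[[0,0,0.3],[0,0,0]],[[0,0,0.6],[0,0,0]],[[0,0,0.6],[0,0,0]]]' |head -4
python3 -m handwheel '[[[0,0,0.1],[0,0,0]],[[0,0,0.2],[0,0,0]],[[0,0,0.2],[0,0,0]]]' |head -4
python3 st.py
```

```text
t: 11.25
tool_pos: [0.6304, -0.2493, 0.1097]
tool_rot: [-3.141, 0.041, 0.001]
contact_force: [0.8, -0.6, -0.7]
t: 11.62
tool_pos: [0.6306, -0.2494, 0.108]
tool_rot: [3.141, -0.041, -0.0]
contact_force: [-0.8, 0.2, -1.1]
11.625 pos [ 0.6306 -0.2494  0.108 ] yaw -0.026228331674442124 z [-0.0001 -0.     -1.    ] op 0.0030727175276328783 F [-0.792   0.1989 -1.1193] g 39.33627690479625
```

```bash
python3 - <<'E'
from h import *
im=ctrl.get_image("wrist")
x,y=150,60
cv2.imwrite("pics/g2.png",cv2.resize(im[y:y+150,x:x+200],None,fx=4,fy=4,interpolation=2))
E
```

```text
(no output)
```

View pics/g2.png

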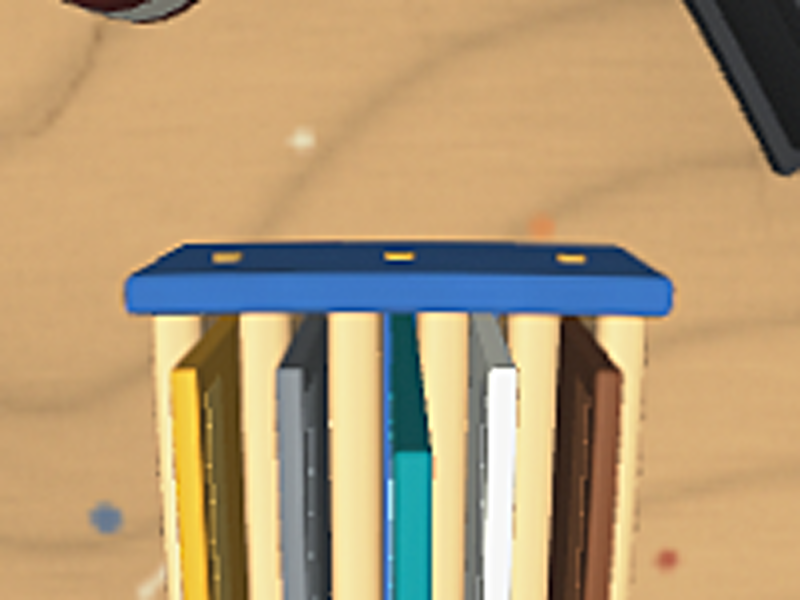

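The panel's lower edge is in the slot (384–418 in the crop) at 391–417, so about 1 mm too far to the right. I'll shift 0.8 mm back and lower to contact.

```bash
python3 -m handwheel '[[[0,-0.08,0],[0,0,0]],[[0,-0.08,0.1],[0,0,0]],[[0,-0.08,0.2],[0,0,0]],[[0,-0.08,0.2],[0,0,0]]]' |head -4
python3 st.py
python3 -m handwheel '[[[0,0,0.1],[0,0,0]],[[0,0,0.15],[0,0,0]],[[0,0,0.15],[0,0,0]]]' |head -4
python3 st.py
python3 - <<'E'
from h import *
np.set_printoptions(precision=4,suppress=True)
im=ctrl.get_image("wrist");cv2.imwrite("pics/h.png",im)
s=ctrl.get_obs();R=Rn.from_rotvec(s["tool_rot"]).as_matrix();p=np.array(s["tool_pos"])
I=im.astype(int)
for r in range(165,180): # top edge near end
    b,g,rr=I[r,230:280].T;k=np.where((g-rr>60)&(g>130))[0]+230
    if len(k): break
print("teal top back row",r,k.min(),k.max(),onz("wrist",(k.mean(),r),.137))
for q in("panel_grey","panel_white"):pass
E
```

```text
t: 12.18
tool_pos: [0.6312, -0.2492, 0.1079]
tool_rot: [3.14, -0.041, 0.002]
contact_force: [-2.1, 0.5, 4.7]
12.175 pos [ 0.6312 -0.2492  0.1079] yaw -0.026206848713912816 z [ 0.0015 -0.0014 -1.    ] op 0.003568860110313937 F [-2.1181  0.4716  4.6528] g 40.08656853809953
t: 12.55
tool_pos: [0.6316, -0.2497, 0.1079]
tool_rot: [3.139, -0.041, 0.004]
contact_force: [-3.1, 0.3, 10.3]
12.55 pos [ 0.6316 -0.2497  0.1079] yaw -0.026222955333573866 z [ 0.0026 -0.0026 -1.    ] op 0.0028054671930448846 F [-3.0923  0.3239 10.3404] g 40.608865432441235
teal top back row 168 247 247 [ 0.6793 -0.2471  0.137 ]
```

Floor contact at the expected height, with about 10 N. I'll relieve the force, release and rise.

```bash
python3 -m handwheel '[[[0,0,-0.15],[0,0,0]],[[0,0,-0.25],[0,0,0]]]' |head -4
python3 -m handwheel '[[[0,0,0],[0,0,0]],[[0,0,0],[0,0,0]],[[0,0,0],[0,0,0]],[[0,0,0],[0,0,0]]]' 0 | head -6
python3 -m handwheel '[[[0,0,-2],[0,0,0]],[[0,0,-5],[0,0,0]],[[0,0,-9],[0,0,0]],[[-2,0,-13],[0,0,0]],[[-3,0,-13],[0,0,0]]]' |head -4
python3 - <<'E'
from h import *
im=ctrl.get_image("wrist");cv2.imwrite("pics/i.png",im)
p=proj("wrist",np.array([.62,-.248,.08])).astype(int)
x,y=np.clip(p-[100,75],0,[312,234]);print("crop",x,y)
cv2.imwrite("pics/i2.png",cv2.resize(im[y:y+150,x:x+200],None,fx=4,fy=4,interpolation=2))
r=ctrl.landmark_of("wrist","gate_post");print(r[:1],[onz("wrist",a["position"],.07) for a in r[:1]])
E
python3 st.py
```

```text
t: 12.85
tool_pos: [0.6309, -0.2488, 0.1078]
tool_rot: [3.141, -0.041, 0.001]
contact_force: [-0.9, -0.2, 2.7]
t: 13.35
tool_pos: [0.6305, -0.2485, 0.1067]
tool_rot: [-3.141, 0.041, 0.001]
contact_force: [-0.7, -0.1, -0.3]
opening: 0.0427
grip_force: 0.0
t: 13.98
tool_pos: [0.6025, -0.2491, 0.2445]
tool_rot: [3.136, -0.041, 0.015]
contact_force: [-0.4, 0.3, -0.7]
crop 152 73
[{'position': [276.3, 264.6], 'score': 0.59}] [array([ 0.45974832, -0.27503332,  0.07      ])]
14.075 pos [ 0.6005 -0.248   0.2389] yaw -0.026632544377979957 z [ 0.0022 -0.0013 -1.    ] op 0.04255557852190883 F [-0.0382  0.5113 -0.6059] g 0.0
```

View pics/i2.png

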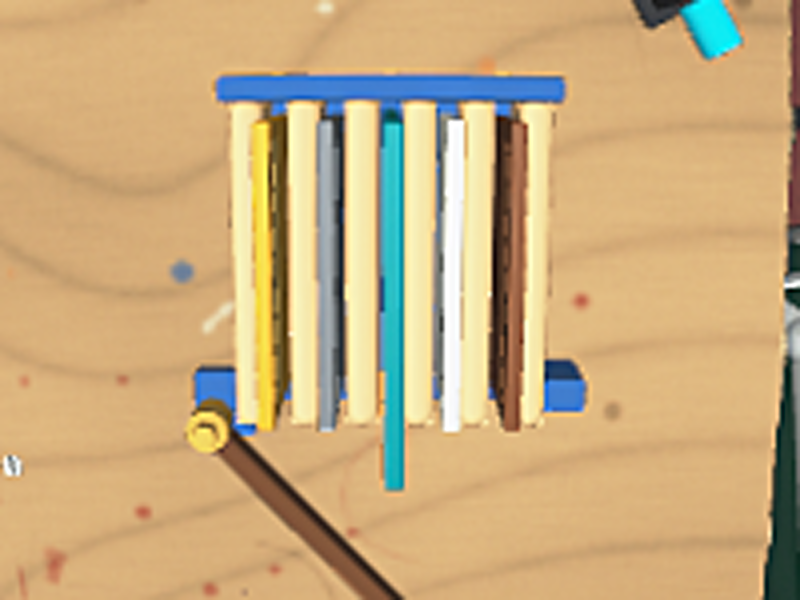

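The teal panel stands in the middle slot, with its top edge from (393,110) to (394,489). I'll check its pose against the neighbours and plan the gate push.

```bash
python3 - <<'E'
from fit import *
np.set_printoptions(precision=4,suppress=True)
g=lambda u,v,z:onz("wrist",(152+(u-1.5)/4,73+(v-1.5)/4),z)
for n,a,b,z in(("teal",(393,110),(394,489),.137),("ochre",(261,121),(266,430),.082),("grey",(326,119),(328,430),.082),("white",(456,119),(452,431),.082),("brown",(519,123),(511,430),.082)):
    A,B=g(*a,z),g(*b,z);print(n,(A+B)/2,np.linalg.norm(A-B),np.arctan2(*(A-B)[1::-1]))
x=np.array([.630,-.2470,-.027]);c,s=np.cos(x[2]),np.sin(x[2]);M=np.array([[c,-s],[s,c]])
h=x[:2]+M@[-.06,.062]
print("hinge",h,"seen",g(208,432,.036))
P=[onz("wrist",ctrl.landmark_of("wrist","gate_post")[0]["position"],.07)[:2],]
for cam in("side","scene"):
    ctrl.get_image(cam)
    r=ctrl.landmark_of(cam,"gate_post");P+=[onz(cam,r[0]["position"],.07)[:2]] if r else []
for p in P:
    d=M.T@(p-h);print("post",p,np.linalg.norm(d),"angle",np.arctan2(-d[0],-d[1]))
for a in(.9,.75,.6,.4,.2,.0): print(a,h+M@(.145*np.array([-np.sin(a),-np.cos(a)])))
E
```

```text
teal [ 0.6311 -0.2454  0.137 ] 0.09025029881569935 -0.028080664708834902
ochre [ 0.6288 -0.2086  0.082 ] 0.08799969091221982 -0.03916796392350883
grey [ 0.6284 -0.2264  0.082 ] 0.08827008341723898 -0.036750340316496294
white [ 0.6272 -0.2617  0.082 ] 0.08851592371465589 -0.03170791077183112
brown [ 0.6264 -0.2787  0.082 ] 0.0873329349574119 -0.03319391731359838
hinge [ 0.5717 -0.1834] seen [ 0.5705 -0.1815  0.036 ]
post [ 0.4602 -0.2744] 0.1438784332793588 angle 0.8592429765595423
post [ 0.4568 -0.2754] 0.14719521065645183 angle 0.8682809340524084
post [ 0.4586 -0.2742] 0.1450582772765369 angle 0.8671762127234819
0.9 [ 0.4557 -0.2704]
0.75 [ 0.47   -0.2868]
0.6 [ 0.4866 -0.3008]
0.4 [ 0.5116 -0.3154]
0.2 [ 0.5391 -0.3247]
0.0 [ 0.5678 -0.3283]
```

The panel is upright and aligned in yaw and across the slot. Front to back it agrees within 1–3 mm, at the measurement limit. The gate angle is about 0.865 rad. Next I'll go above the post with the fingers closing along its arc.

```bash
python3 -m handwheel '[[[-5,1,0],[0,0,-0.18]],[[-10,2,0],[0,0,-0.36]],[[-14.1,3,2],[0,0,-0.54]],[[-14.1,3,6],[0,0,-0.7]],[[-14.1,3,9],[0,0,-0.707]]]' |head -2
python3 - <<'E'
from h import *
np.set_printoptions(precision=4,suppress=True)
im=ctrl.get_image("wrist");cv2.imwrite("pics/j.png",im)
r=ctrl.landmark_of("wrist","gate_post")
for a in r[:1]: w=onz("wrist",a["position"],.07);print(a,w,totool([w[0],w[1],.045]))
p=proj("wrist",np.array([.4585,-.2745,.078]));print(p)
E
python3 st.py .4585 -.2745 .045
```

```text
t: 14.95
tool_pos: [0.4579, -0.2738, 0.1448]
{'position': [257.7, 189.7], 'score': 0.89} [ 0.4594 -0.2738  0.07  ] [0.1484 0.4183 9.6888]
[257.7638 194.1726]
15.05 pos [ 0.4563 -0.2721  0.1419] yaw 0.6805779384922929 z [-0.0073  0.006  -1.    ] op 0.04262043163977744 F [-0.3414 -0.4177 -1.5149] g 0.0
tool cm [0.037  0.4184 9.689 ]
```

```bash
python3 -m handwheel '[[[0,0.1,4],[0,0,0]],[[0,0.1,8],[0,0,0]],[[0,0.1,10],[0,0,0]],[[0,0.1,10],[0,0,0]]]' |head -4
python3 -m handwheel '[[[0,0,0],[0,0,0]],[[0,0,0],[0,0,0]],[[0,0,0],[0,0,0]],[[0,0,0],[0,0,0]]]' 1 20
python3 st.py
```

```text
t: 15.55
tool_pos: [0.459, -0.2742, 0.046]
tool_rot: [-2.959, -1.048, 0.003]
contact_force: [-0.3, -0.6, -0.2]
t: 16.05
tool_pos: [0.4608, -0.2759, 0.049]
tool_rot: [2.958, 1.048, 0.003]
contact_force: [0.7, 0.0, 5.9]
opening: 0.0115
grip_force: 19.9
16.05 pos [ 0.4608 -0.2759  0.049 ] yaw 0.6806972402926122 z [ 0.0029 -0.0022 -1.    ] op 0.011507311752414333 F [0.672  0.0068 5.8646] g 19.864507913589478
```

```bash
python3 -m handwheel '[[[0.05,1.2,0],[0,0,-0.08]],[[0.3,3,0],[0,0,-0.21]],[[0.9,5.1,0],[0,0,-0.36]],[[1.9,7.1,0],[0,0,-0.51]],[[3.2,9.1,0],[0,0,-0.68]]]' |head -6
python3 -m handwheel '[[[0,0,0],[0,0,0]]]'|head -4
python3 st.py .5678 -.3283 .047
```

```text
t: 16.68
tool_pos: [0.5437, -0.3245, 0.0489]
tool_rot: [-2.437, -1.982, -0.006]
contact_force: [1.7, 9.9, 9.1]
opening: 0.0115
grip_force: 20.2
t: 16.8
tool_pos: [0.5445, -0.3246, 0.0489]
tool_rot: [2.44, 1.978, 0.006]
contact_force: [1.0, 5.6, 7.2]
16.8 pos [ 0.5445 -0.3246  0.0489] yaw 1.362298494673473 z [ 0.0036  0.002  -1.    ] op 0.01142023305576959 F [1.0481 5.6441 7.2036] g 20.113534033298492
tool cm [0.1154 2.3555 0.2013]
```

```bash
python3 -m handwheel '[[[0.05,1,0],[0,0,-0.07]],[[0.2,2,0],[0,0,-0.14]],[[0.3,2.8,0],[0,0,-0.19]],[[0.3,3.0,0],[0,0,-0.19]],[[0.3,3.0,0],[0,0,-0.19]]]' |head -6
python3 st.py .5678 -.3283 .047
```

```text
t: 17.42
tool_pos: [0.5668, -0.3268, 0.0484]
tool_rot: [-2.233, -2.19, 0.009]
contact_force: [-20.0, 9.7, 18.8]
opening: 0.0112
grip_force: 22.1
17.425 pos [ 0.5668 -0.3268  0.0484] yaw 1.5512594759577332 z [-0.0135  0.0059 -0.9999] op 0.011174829192097958 F [-20.0304   9.6822  18.7867] g 22.078117579221725
tool cm [-0.15    0.1074  0.1374]
```

At the firm stop. I'll ease off, release, rise and check.

```bash
python3 -m handwheel '[[[0,-0.15,0],[0,0,0]],[[0,-0.2,0],[0,0,0]]]' |head -4
python3 -m handwheel '[[[0,0,0],[0,0,0]],[[0,0,0],[0,0,0]],[[0,0,0],[0,0,0]],[[0,0,0],[0,0,0]]]' 0 | head -6
python3 -m handwheel '[[[0,0,-3],[0,0,0]],[[0,0,-8],[0,0,0]],[[-2,0,-14],[0,0,0.1]],[[-5,0,-19],[0,0,0.2]],[[-8,0,-22],[0,0,0.3]]]' |head -4
python3 -m handwheel '[[[0,0,0],[0,0,0]],[[0,0,0],[0,0,0]]]' |head -4
python3 - <<'E'
from h import *
np.set_printoptions(precision=4,suppress=True)
im=ctrl.get_image("wrist");cv2.imwrite("pics/k.png",im)
x=np.array([.630,-.2470,-.027]);c,s=np.cos(x[2]),np.sin(x[2]);M=np.array([[c,-s],[s,c]]);h=x[:2]+M@[-.06,.062]
for cam in("wrist","side"):
    if cam=="side": ctrl.get_image(cam)
    for a in ctrl.landmark_of(cam,"gate_post")[:1]:
        w=onz(cam,a["position"],.07);d=M.T@(w[:2]-h);print(cam,a,w,np.linalg.norm(d),np.arctan2(-d[0],-d[1]))
p=proj("wrist",np.array([.61,-.25,.08])).astype(int)
X,Y=np.clip(p-[100,75],0,[312,234]);print("crop",X,Y)
cv2.imwrite("pics/k2.png",cv2.resize(im[Y:Y+150,X:X+200],None,fx=4,fy=4,interpolation=2))
E
```

```text
t: 17.68
tool_pos: [0.5666, -0.3268, 0.0485]
tool_rot: [-2.237, -2.193, 0.004]
contact_force: [-12.9, 7.6, 14.6]
t: 18.18
tool_pos: [0.5697, -0.3287, 0.0468]
tool_rot: [-2.243, -2.199, -0.0]
contact_force: [-0.2, -0.2, 0.3]
opening: 0.0425
grip_force: 0.0
t: 18.8
tool_pos: [0.5689, -0.4101, 0.2715]
tool_rot: [2.545, 1.833, 0.002]
contact_force: [-0.0, 0.1, -0.3]
t: 19.05
tool_pos: [0.5677, -0.4079, 0.2654]
tool_rot: [-2.544, -1.839, 0.0]
contact_force: [-0.7, 0.1, 0.3]
wrist {'position': [227.9, 101.3], 'score': 0.61} [ 0.5614 -0.3299  0.07  ] 0.1468205430769315 0.0432126748702131
side {'position': [329.2, 147.0], 'score': 0.58} [ 0.5598 -0.3261  0.07  ] 0.14316742419424 0.05638888817500725
crop 144 0
```

View pics/k2.png

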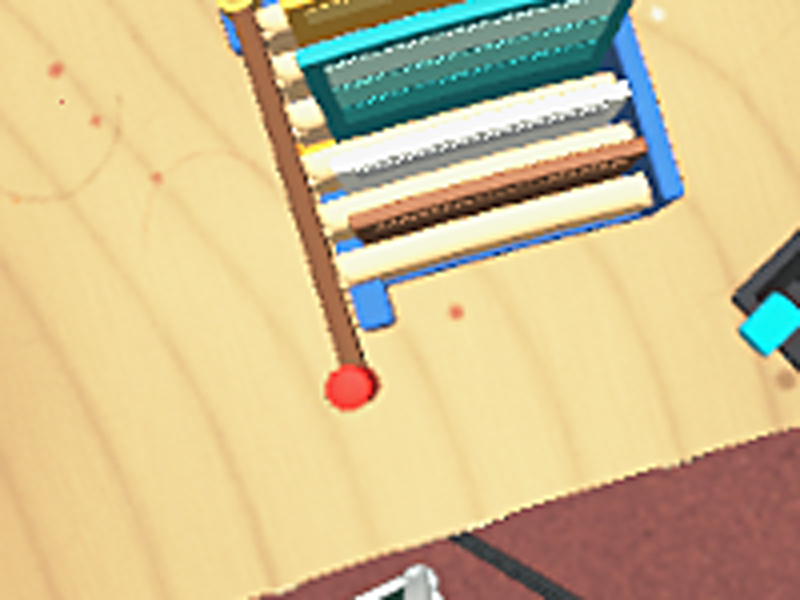

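The gate bar now lies across the rack's front, with the red post top at (350,387) in the crop. I'll check its angle from the bar edges.

```bash
python3 - <<'E'
from h import *
np.set_printoptions(precision=4,suppress=True)
g=lambda u,v,z:onz("wrist",(144+(u-1.5)/4,(v-1.5)/4),z)
x=np.array([.630,-.2470,-.027]);c,s=np.cos(x[2]),np.sin(x[2]);M=np.array([[c,-s],[s,c]]);h=x[:2]+M@[-.06,.062]
w=g(350,387,.078);d=M.T@(w[:2]-h);print("post top",w,np.linalg.norm(d),np.arctan2(-d[0],-d[1]))
A,B=g(250,30,.032),g(347,350,.032);d=M.T@(B-A)[:2];print("bar",A,B,np.arctan2(-d[0],-d[1]))
A,B=g(612,8,.058),g(655,198,.058);d=M.T@(B-A)[:2];print("wall inner",np.arctan2(-d[0],-d[1]))
A,B=g(345,265,.045),g(650,190,.045);d=M.T@(B-A)[:2];print("fin",np.arctan2(d[1],d[0]))
E
python3 st.py
```

```text
post top [ 0.5679 -0.3257  0.078 ] 0.14237904803853244 -0.0002681026886585051
bar [ 0.5723 -0.1964  0.032 ] [ 0.5674 -0.3135  0.032 ] 0.014628116338685554
wall inner 0.08563452957881443
fin -0.0293527383601143
19.25 pos [ 0.5677 -0.4074  0.2649] yaw 1.2520900824757644 z [-0.0024  0.0023 -1.    ] op 0.042489097447292914 F [-0.0446 -0.4293 -0.1016] g 0.0
```

The gate reads 0 to 0.015 rad, so it is shut, and the arm is clear of everything. Handing in.

```bash
python3 -c "
from station import ctrl
print(ctrl.finish_job())"
```

```text
the job is handed in; nothing more can be done
None
```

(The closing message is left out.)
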